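# Seal the food tub: press the lid home, then snap its four clips corner to opposite corner

### The arm

A 6-joint arm with a two-finger parallel gripper is mounted at the origin on a cart in front of the work surface, level with it; the furniture and walls round the work are solid. World frame = base frame: x ahead of the robot, y to its left, z up, the work surface at z = 0. Lengths are in m, angles in degrees, forces in N, time in s.
With the tool pointing down it reaches from about 0.25 to 0.725 m from the base axis. Payload 9.7 kg.
Tool frame: the origin (TCP) lies at the very end of the fingers, on their centre line; the grasp point (between the pads) lies 19 mm behind it; z points along the fingers, y is the line along which they close (so a half turn about z gives the same grasp; the last joint's range is limited). The gripper opens to 85 mm and grips with 20 to 120 N. Pads are 22 mm wide; open, the fingers measure 114 mm over their backs; the gripper's body (76 mm by 85 mm) begins 54 mm behind the grasp point. The pads swing forward as they close: fully open they stand 13 mm farther back than shut.
Start: joints at [68.87, 4.979, 10.078, 95.1, 0, 90], TCP at [0.198, 0.513, 0.231] pointing down, gripper open.
Joint ranges: [-179.16, 179.16], [-48.56, 103.87], [-65.8, 70.77], [-126.05, 130.52], [-82.76, 87.17], [-180, 180]. Speed limits (degrees/s): [127.2, 127.2, 147.25, 180, 180, 180].

### API

Orientations are given as [roll, pitch, yaw] about the fixed x, y, z axes, in that order (R = Rz(yaw) Ry(pitch) Rx(roll)).
In Python, from workcell import bot gives the robot as it stands.
- The arm moves only by the tool arm_command, never from a script. Its argument "series" is a list of rows, each a list of 4 numbers: the shift along the tool's x, y, z in m, then the turn about the tool's z in rad. A call has exactly 5 rows; each row is the pose to reach, as a shift and turn from the pose commanded when the call began, along the tool's axes at that moment; what a row does not reach only later rows make up. A row lasts 1/10 s, in which the tool goes at most 50 mm and 8.59 degrees, less where a joint would pass 70% of its speed; a pose out of reach is approached as far as the arm can. A call with a gripper value outside its range is refused whole. "hand" is the finger opening in m, from 0 to 0.0854, set as the call begins (left out, the last holds). The fingers move at their own pace and stop on an object; "grip_force" is the grip in N (left out, the last holds). Time passes only in rows, so rows that repeat a pose let the fingers close, or fill a call up. It gives the time, the measured TCP pose, the force, the opening and the grip force at its end, in the units of the state.
- bot.get_obs(): the state, without advancing time (a new reading comes with each control period).
- bot.camera(name): name is "scene" or "top" or "wrist"; returns a dict with "color" (400x640x3 uint8, blue, green, red), "camera_matrix" (3x3 intrinsics, pixels), "xyz" and "orientation" of the camera in the world; the wrist camera has in their place "T_tool_cam" (4x4, takes a point from camera to tool coordinates, whose origin is the TCP and whose axes are the flange's). Camera axes: x right, y up, looking along -z (the intrinsics and any distortion apply to the point x, -y, -z); pixel columns grow to the right and rows downward; lengths in m; the calibration is good to about 2 mm. A picture is of the moment at which its call begins: read the wrist's pose just before it. There is no depth.
- bot.job_done(): hands the job in; it is judged then, once.
Trained networks look in the newest picture that a camera, given by its name, has taken for a name from the list of things; names that differ only in an ending like _2 or _b are one class to them, and where a whole thing is asked for, a point or a joint stands for the part that bears it (a point fixed in the world has none). Each returns a list of dicts, best first, with "confidence" (0 to 1); they miss things now and then, are a little off and sometimes report something else, mostly with a low value. They report only what shows in the picture. A call takes as long as a camera call.
- bot.find_in(camera, target): "location" ([column, row] in pixels, amid what is visible of it).
- bot.mark_of(camera, target): "location" ([column, row] in pixels: a listed point, or the origin of a listed thing).
The state is a dict: "time": time; "q": joint angles; "qd": joint speeds; "joint_efforts": joint torques, N m; "ee_pos": TCP position; "tcp_rot": TCP orientation; "wrist_force": force on the tool from outside, world axes, zero at the start; "torque": the same for the moment, N m; "opening": finger opening in m; "grasp_force": force on a finger pad.
Only numpy, scipy, OpenCV 4.12 (cv2) and the standard library are available. Lean on these libraries where they do the work, as an engineer would, in place of code of your own. Each camera call takes 0.05 s, during which the arm holds its last target. There are 200 camera calls.

### The job

Seal the food tub on the chopping board: first press the raised lid straight down until it is fully home, then snap the four orange clips shut over the rim, each pressed fully home, going to the diagonally opposite corner for the second clip so that the seal closes evenly. Press firmly but gently - never harder than about 20 newtons anywhere - and leave the jars and the salt shaker standing where they are.

Things in the scene. Friction and masses are not known exactly. Their poses are not given: they have to be found in the camera images.
- tub: pale food tub, 180 (x) x 140 (y) x 80 mm high, fixed on the 24 mm chopping board. Origin: centre of its underside, z up, x along its long side, away from the robot; turned up to 0.3 rad. Teal lid 188 x 144 x 8 mm, laid on by hand: up to 6 mm off the tub's centre in x, 8 mm in y and 0.02 rad askew. No pose given here shows that: feel for it. It does not shift sideways
- lid_pad (a point): point of the tub, 94 mm above its origin: where the top of the lid's round press pad (62 mm across, 6 mm high, in the lid's middle, sprung: it gives about 3.5 N per mm, 6 mm in all) is with the lid home and centred
- lid (a joint): height of the lid above home, m: 0 = home; starts 0.005 to 0.008 raised, level. It slides straight down under about 4 to 6 N on the pad, stays where it is left, then meets a hard stop; 10 to 14 N brings it home (under 0.0015)
- near_left_hinge (a point): point of the tub: middle of the near left clip's hinge axis (parallel to tub x) if lid were home and centred: tub x -50, y +78, z 85 mm. Each clip: flap 44 wide, 4 thick, hanging 32 mm from the hinge, with a rounded press bar (radius 5, length 40 mm) along it, its axis 26 mm below and 4 mm outside the hinge axis when shut; it stands 9 mm out when shut, about 25 mm fully open
- far_left_hinge (a point): point of the tub: middle of the far left clip's hinge axis (parallel to tub x) if lid were home and centred: tub x +50, y +78, z 85 mm. To shut a clip push its bar towards the tub and slightly down along its swing, shut fingertips reaching about 9 mm below the bar's axis. The bar is slippery. Over 45 mm is free under the clips
- near_right_hinge (a point): point of the tub: middle of the near right clip's hinge axis (parallel to tub x) if lid were home and centred: tub x -50, y -78, z 85 mm. Pushed, a clip resists with 3 to 6 N, then up to 9 to 12 N as its hook rides over the rim; this eases in the last 2 to 3 mm, then it meets a hard stop: home. It stays where it is left
- far_right_hinge (a point): point of the tub: middle of the far right clip's hinge axis (parallel to tub x) if lid were home and centred: tub x +50, y -78, z 85 mm. The slip alone need not bring a clip fully home: 13 to 15 N on its bar does, pushed slowly (15 mm/s). Over 20 N is too hard
- clip_near_left (a joint): angle of the orange near left clip, rad: 0 = shut, hanging straight down; grows as its lower end swings out from the tub; starts 0.50 to 0.70. Fully home: under 0.04
- clip_far_left (a joint): angle of the orange far left clip, rad: 0 = shut, hanging straight down; grows as its lower end swings out from the tub; starts 0.50 to 0.70. Fully home: under 0.04
- clip_near_right (a joint): angle of the orange near right clip, rad: 0 = shut, hanging straight down; grows as its lower end swings out from the tub; starts 0.50 to 0.70. Fully home: under 0.04
- clip_far_right (a joint): angle of the orange far right clip, rad: 0 = shut, hanging straight down; grows as its lower end swings out from the tub; starts 0.50 to 0.70. Fully home: under 0.04
- honey_jar: glass honey jar with a white lid, 58 x 62 x 99 mm, origin at the centre of its foot; bystander beyond the tub's far end
- spice_jar: spice jar with a dark cap and green label, 44 mm wide, 105 mm high, origin at the centre of its foot; bystander beyond the tub's far end
- salt_shaker: glass salt shaker with a grey dome, 44 mm wide, 90 mm high, origin at the centre of its foot; bystander on the worktop right of the board

How it is judged (in metres and radians):
On the way, in this order (a step that is already met when the one before it is completed fails the run):
1. the lid is pressed home, all four clips still open (value of joint lid below 0.0015 m and value of joint each of clip_near_left, clip_far_left, clip_near_right, clip_far_right above 0.06 rad), for 0.1 s.
2. two clips at opposite corners are fully home, the other two still open (((value of joint each of clip_near_left, clip_far_right below 0.04 rad and value of joint each of clip_far_left, clip_near_right above 0.06 rad) or (value of joint each of clip_far_left, clip_near_right below 0.04 rad and value of joint each of clip_near_left, clip_far_right above 0.06 rad))), for 0.1 s.
At the end, for the whole second after the job is handed in: The lid is within 1.5 mm of home, all four clips read under 0.04 rad (fully home), and the honey jar, spice jar and salt shaker stand upright and still (value of joint lid below 0.0015 m and value of joint each of clip_near_left, clip_far_left, clip_near_right, clip_far_right below 0.04 rad and angle between each of honey_jar, spice_jar, salt_shaker's own z axis and vertical below 0.2 rad and linear speed of each of honey_jar, spice_jar, salt_shaker below 0.02 m/s); the robot touches nothing.
It fails at once if the robot presses on anything with more than 22 N (contact force between any of the fingers, the arm and anything else above 22 N).
It fails at once if a clip is closed while the lid is still raised (value of joint lid above 0.002 m and value of joint any of clip_near_left, clip_far_left, clip_near_right, clip_far_right below 0.06 rad).
It fails at once if the first two clips closed are neighbours instead of opposite corners ((value of joint each of clip_near_left, clip_far_left below 0.06 rad and value of joint each of clip_near_right, clip_far_right above 0.06 rad) or (value of joint each of clip_near_right, clip_far_right below 0.06 rad and value of joint each of clip_near_left, clip_far_left above 0.06 rad) or (value of joint each of clip_near_left, clip_near_right below 0.06 rad and value of joint each of clip_far_left, clip_far_right above 0.06 rad) or (value of joint each of clip_far_left, clip_far_right below 0.06 rad and value of joint each of clip_near_left, clip_near_right above 0.06 rad)).
It fails at once if a bystander is shifted by more than 15 mm or tipped (distance of any of honey_jar, spice_jar, salt_shaker from where it was at the start of the episode above 0.015 m or angle between any of honey_jar, spice_jar, salt_shaker's own z axis and vertical above 0.3 rad).
It also fails if it takes over 72 s, if anything falls off the work surface, if the arm or the gripper's body presses on something with over 40 N, if the wrist force passes 120 N, or if a joint passes its speed limit or range.

## Working session

There is one attempt and no reset: what is moved stays moved. The work goes in short steps, Python scripts to look and compute and a tool call to move; the robot and the scene stay as the last step left them, time stands still between calls to the robot, and variables do not carry over. Pictures are saved under pics/ and viewed, at most 10 in all, crops included, and the job is handed in when it is done.

Besides the shell and the picture viewer there is one more tool, called after "Call:" in YAML: its name, and indented under it one key for each argument. arm_command: Moves the arm, as the interface text tells. Its arguments: {"type":"object","properties":{"series":{"type":"array"},"hand":{"type":"number"},"grip_force":{"type":"number"}},"required":["series"]}

```bash
mkdir -p pics; cat > h.py <<'E'
import numpy as np,cv2
from workcell import bot
from scipy.spatial.transform import Rotation as R
P=['lid_pad','near_left_hinge','far_left_hinge','near_right_hinge','far_right_hinge']
def cam(n):
    o=bot.get_obs(); c=bot.camera(n); K=np.array(c['camera_matrix'])
    if n=='wrist':
        T=np.eye(4);T[:3,:3]=R.from_euler('xyz',o['tcp_rot'],degrees=True).as_matrix();T[:3,3]=o['ee_pos']
        T=T@np.array(c['T_tool_cam'])
    else:
        T=None
    return c,K,T
E
python3 - <<'E'
from h import *
print(bot.get_obs())
for n in ['scene','top','wrist']:
    c,K,T=cam(n); cv2.imwrite(f'pics/{n}0.png',c['color'])
    print(n,K.tolist(),{k:np.array(v).tolist() for k,v in c.items() if k not in('color','camera_matrix')})
    for t in ['tub']+P+['honey_jar','spice_jar','salt_shaker']:
        print(t,[(np.round(d['location'],1).tolist(),round(d['confidence'],2)) for d in bot.mark_of(n,t)][:4])
E
```

```text
{'time': 0.0, 'q': array([ 6.88702057e+01,  5.01018970e+00,  1.00334856e+01,  9.51005340e+01,
       -1.26453430e-03,  9.00002886e+01]), 'qd': array([ 0.11130504, -0.05105565, -0.07203951,  0.02641636, -0.00554506,
        0.06881641]), 'joint_efforts': array([ 2.39648303e-03, -5.20391607e+01,  4.64794064e+01,  1.64921978e-02,
       -2.41073832e-05, -6.72842635e-07]), 'ee_pos': array([0.19818305, 0.5127918 , 0.23058314]), 'tcp_rot': array([-1.79922762e+02,  1.26492223e-03,  1.58869919e+02]), 'wrist_force': array([ 0.35424157,  0.18673284, -0.597325  ]), 'torque': array([-0.00717032, -0.08368429, -0.00356631]), 'grasp_force': 0.0, 'opening': 0.08520460406881192}
scene [[372.44364232270965, 0.0, 319.1708164498041], [0.0, 372.44364232270965, 195.53753247905854], [0.0, 0.0, 1.0]] {'xyz': [0.21017718788514442, -0.6918133055234319, 0.4581598140726547], 'orientation': [65.79741773570542, -0.11487321788721853, -28.98353101394253]}
tub [([241.4, 178.0], 0.16)]
lid_pad [([240.2, 180.6], 0.17)]
near_left_hinge [([240.1, 178.6], 0.84)]
far_left_hinge []
near_right_hinge [([276.4, 198.1], 0.63)]
[... 541 characters left out ...]
 0.59)]
honey_jar [([238.1, 186.0], 0.58), ([298.3, 246.3], 0.32)]
spice_jar [([271.7, 180.4], 0.58)]
salt_shaker [([397.8, 263.5], 0.7)]
wrist [[319.20772542843065, 0.0, 324.6073508927815], [0.0, 319.20772542843065, 203.6717925426455], [0.0, 0.0, 1.0]] {'T_tool_cam': [[0.0003633859745875159, 0.9643790999500621, 0.26452375985937704, 0.06673962374445916], [0.9999999216517002, -0.0003089131166252803, -0.00024752631966951197, -0.0003784705390715848], [-0.00015699435029724776, 0.26452382908198313, -0.9643791366472932, -0.14387184466013356], [0.0, 0.0, 0.0, 1.0]]}
tub []
lid_pad []
near_left_hinge []
far_left_hinge []
near_right_hinge []
far_right_hinge []
honey_jar []
spice_jar []
salt_shaker []
```

View pics/top0.png

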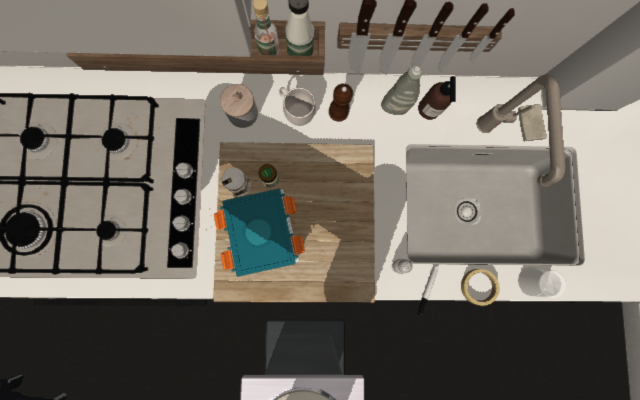

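View pics/scene0.png

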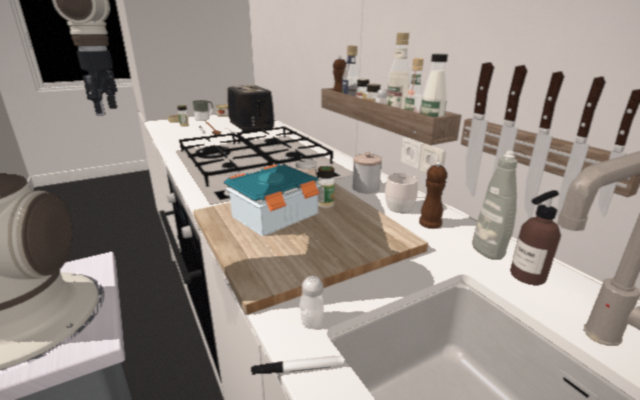

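Top view: tub at about pixel (258,232), turned slightly left, with clips at (220,219), (227,260), (290,204) and (298,245). The honey and spice jars are at (235,180) and (268,173), and the shaker is at (402,266). The scene view agrees.

```bash
cat >> h.py <<'E'
def ray(c,K,T,uv):
    if T is None:
        Rm=R.from_euler('xyz',c['orientation'],degrees=True).as_matrix();t=np.array(c['xyz'])
    else: Rm,t=T[:3,:3],T[:3,3]
    d=np.linalg.inv(K)@[uv[0],uv[1],1]
    return t,Rm@[d[0],-d[1],-d[2]]
def hit(c,K,T,uv,z):
    t,d=ray(c,K,T,uv); return t+d*(z-t[2])/d[2]
def delta(xyz,yaw):
    o=bot.get_obs();Rm=R.from_euler('xyz',o['tcp_rot'],degrees=True)
    d=Rm.inv().apply(np.array(xyz)-o['ee_pos']); dy=(-(yaw-o['tcp_rot'][2])+180)%360-180
    return d.round(4),np.radians(dy).round(3)
E
python3 - <<'E'
from h import *
c,K,T=cam('top')
for n,uv in dict(pad=(258,232),fl=(223,198),nl=(236,275),fr=(283,190),nr=(296,264)).items(): print(n,hit(c,K,T,uv,.12 if n!='pad' else .124).round(3))
for uv in [(297,243),(289.4,202.3)]: print(hit(c,K,T,uv,.109).round(3))
p=hit(c,K,T,(258,232),.124); print(delta([p[0],p[1],.235],-80),delta([p[0],p[1],.235],100))
E
```

```text
pad [0.518 0.11  0.124]
fl [0.6   0.198 0.12 ]
nl [0.415 0.16  0.12 ]
fr [0.622 0.053 0.12 ]
nr [0.443 0.018 0.12 ]
[0.493 0.017 0.109]
[0.593 0.037 0.109]
(array([-0.4432, -0.2602, -0.0037]), np.float64(-2.114)) (array([-0.4432, -0.2602, -0.0037]), np.float64(1.027))
```

Call:
arm_command:
  series:
    - [-0.03, -0.018, 0, 0]
    - [-0.07, -0.041, 0, 0]
    - [-0.11, -0.065, 0, 0]
    - [-0.15, -0.088, 0, 0]
    - [-0.19, -0.112, 0, 0]
  hand: 0

```text
time: 2.05
ee_pos: [0.3359, 0.3386, 0.2314]
tcp_rot: [180.0, 0.0, 158.9]
wrist_force: [0.5, 0.1, 0.7]
opening: 0.0124
grasp_force: 0.0
```

Call:
arm_command:
  series:
    - [-0.04, -0.024, 0, 0.13]
    - [-0.08, -0.047, 0, 0.27]
    - [-0.12, -0.07, 0, 0.41]
    - [-0.16, -0.094, 0, 0.55]
    - [-0.2, -0.118, 0, 0.69]

```text
time: 2.55
ee_pos: [0.48, 0.1561, 0.2315]
tcp_rot: [180.0, 0.0, 119.0]
wrist_force: [1.0, 0.1, 1.0]
opening: -0.0
grasp_force: 0.0
```

```bash
python3 - <<'E'
from h import *
print(delta([.518,.110,.235],101.2),bot.get_obs()['ee_pos'],bot.get_obs()['opening'])
E
```

```text
(array([-0.0588,  0.0108, -0.0035]), np.float64(0.311)) [0.48004294 0.15613991 0.23150714] -2.5852591917540765e-05
```

Call:
arm_command:
  series:
    - [-0.02, 0.004, 0, 0.1]
    - [-0.04, 0.008, 0, 0.21]
    - [-0.055, 0.011, 0, 0.31]
    - [-0.059, 0.011, 0, 0.311]
    - [-0.059, 0.011, 0, 0.311]

```text
time: 3.05
ee_pos: [0.5176, 0.1116, 0.2312]
tcp_rot: [-180.0, -0.0, 101.6]
wrist_force: [-0.2, 0.7, 1.0]
opening: 0.0
grasp_force: 0.0
```

```bash
python3 - <<'E'
from h import *
o=bot.get_obs();print(o['ee_pos'],o['tcp_rot'],o['wrist_force'])
c,K,T=cam('wrist'); cv2.imwrite('pics/w1.png',c['color'])
np.savez('w1.npz',K=K,T=T)
for t in P+['tub']:
    z=.118 if t=='lid_pad' else .024 if t=='tub' else .109
    print(t,[(np.round(d['location'],1).tolist(),round(d['confidence'],2),hit(c,K,T,d['location'],z).round(4)) for d in bot.mark_of('wrist',t)][:3])
E
```

```text
[0.51758984 0.11160799 0.23116251] [-1.79976703e+02 -5.49491577e-03  1.01633413e+02] [-0.18456671  0.71489864  0.98995157]
lid_pad []
near_left_hinge []
far_left_hinge []
near_right_hinge []
far_right_hinge []
tub []
```

View pics/w1.png

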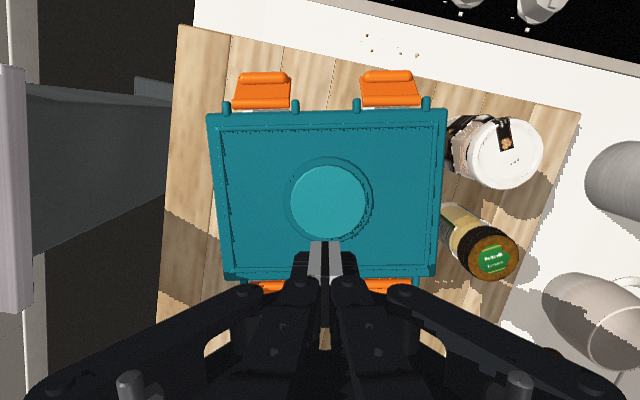

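Wrist view: lid corners at (207,115), (447,108), (435,275) and (225,281). The pad is at about (329,203). The left hinge knobs are near (227..295,106) and (357..427,104), and the left bars are at (264,76) and (387,74). The right clips are hidden by the gripper.

```bash
python3 - <<'E'
from h import *
d=np.load('w1.npz');K,T=d['K'],d['T']
H=lambda uv,z:hit(None,K,T,uv,z)
q={k:H(uv,.1185) for k,uv in dict(nl=(207,115),fl=(447,108),fr=(435,275),nr=(225,281)).items()}
print({k:v.round(4) for k,v in q.items()})
ctr=sum(q.values())/4; print('ctr',ctr)
for a,b in(('nl','fl'),('nr','fr')):
    e=q[b]-q[a];print(np.degrees(np.arctan2(e[1],e[0])),np.linalg.norm(e))
for a,b in(('nr','nl'),('fr','fl')):
    e=q[b]-q[a];print(np.degrees(np.arctan2(-e[0],e[1])),np.linalg.norm(e))
# pad by colour segmentation
im=cv2.imread('pics/w1.png');g=im[150:245,280:380]
m=(cv2.cvtColor(g,cv2.COLOR_BGR2HSV)[...,2]);print(m[50,10],m[50,48],m[10,45])
print('pad',H((329,203),.1245))
for uv in((261,106),(392,104)):print('hinge',H(uv,.1155).round(4))
for uv in((264,76),(387,74)):print('bar',H(uv,.096).round(4))
print(bot.get_obs()['time'])
E
```

```text
{'nl': array([0.4147, 0.1592, 0.1185]), 'fl': array([0.5952, 0.2017, 0.1185]), 'fr': array([0.6275, 0.0634, 0.1185]), 'nr': array([0.4457, 0.0198, 0.1185])}
ctr [0.52076197 0.111005   0.1185    ]
13.259328733083178 0.18539261871288898
13.477557491005232 0.18699234976970577
12.522673853774316 0.1427956744574958
13.163545413025789 0.1420718541341725
138 162 135
pad [0.52134825 0.11073696 0.1245    ]
hinge [0.4541 0.1742 0.1155]
hinge [0.5535 0.1962 0.1155]
bar [0.4492 0.1977 0.096 ]
bar [0.5472 0.2195 0.096 ]
3.4
```

Call:
arm_command:
  series:
    - [-0.001, 0.003, 0.02, -0.026]
    - [-0.001, 0.003, 0.05, -0.026]
    - [-0.001, 0.003, 0.08, -0.026]
    - [-0.001, 0.003, 0.095, -0.026]
    - [-0.001, 0.003, 0.1, -0.026]

```text
time: 3.9
ee_pos: [0.52, 0.1115, 0.1299]
tcp_rot: [-179.9, -0.0, 103.0]
wrist_force: [0.3, -0.9, 0.8]
opening: -0.0
grasp_force: 0.0
```

Call:
arm_command:
  series:
    - [0, 0, 0.002, 0]
    - [0, 0, 0.004, 0]
    - [0, 0, 0.006, 0]
    - [0, 0, 0.007, 0]
    - [0, 0, 0.007, 0]

```text
time: 4.4
ee_pos: [0.5213, 0.1116, 0.125]
tcp_rot: [179.9, 0.0, 103.0]
wrist_force: [0.6, 0.4, 3.4]
opening: 0.0003
grasp_force: 1.6
```

Call:
arm_command:
  series:
    - [0, 0, 0.001, 0]
    - [0, 0, 0.002, 0]
    - [0, 0, 0.003, 0]
    - [0, 0, 0.004, 0]
    - [0, 0, 0.005, 0]

```text
time: 4.9
ee_pos: [0.521, 0.1115, 0.1193]
tcp_rot: [180.0, 0.0, 103.0]
wrist_force: [2.3, 0.6, 3.9]
opening: 0.0003
grasp_force: 1.9
```

Call:
arm_command:
  series:
    - [0, 0, 0.0005, 0]
    - [0, 0, 0.001, 0]
    - [0, 0, 0.0015, 0]
    - [0, 0, 0.002, 0]
    - [0, 0, 0.002, 0]

```text
time: 5.4
ee_pos: [0.5207, 0.1114, 0.1172]
tcp_rot: [-180.0, 0.0, 103.0]
wrist_force: [3.3, -0.5, 3.5]
opening: 0.0003
grasp_force: 1.7
```

Call:
arm_command:
  series:
    - [0, 0, 0.0005, 0]
    - [0, 0, 0.001, 0]
    - [0, 0, 0.0015, 0]
    - [0, 0, 0.0015, 0]
    - [0, 0, 0.0015, 0]

```text
time: 5.9
ee_pos: [0.5207, 0.1115, 0.1161]
tcp_rot: [180.0, 0.0, 103.0]
wrist_force: [0.2, -0.6, 6.5]
opening: 0.0
grasp_force: 3.3
```

Call:
arm_command:
  series:
    - [0, 0, 0.0003, 0]
    - [0, 0, 0.0006, 0]
    - [0, 0, 0.001, 0]
    - [0, 0, 0.001, 0]
    - [0, 0, 0.001, 0]

```text
time: 6.4
ee_pos: [0.5207, 0.1114, 0.1154]
tcp_rot: [180.0, 0.0, 103.0]
wrist_force: [0.4, 0.1, 8.3]
opening: 0.0002
grasp_force: 4.4
```

Call:
arm_command:
  series:
    - [0, 0, 0.0005, 0]
    - [0, 0, 0.001, 0]
    - [0, 0, 0.0015, 0]
    - [0, 0, 0.0015, 0]
    - [0, 0, 0.0015, 0]

```text
time: 6.9
ee_pos: [0.5208, 0.1114, 0.1144]
tcp_rot: [179.9, 0.0, 103.0]
wrist_force: [0.0, -0.4, 13.0]
opening: 0.0
grasp_force: 6.2
```

Call:
arm_command:
  series:
    - [0, 0, 0.0001, 0]
    - [0, 0, 0.0002, 0]
    - [0, 0, 0.0003, 0]
    - [0, 0, 0.0003, 0]
    - [0, 0, 0.0003, 0]

```text
time: 7.4
ee_pos: [0.5208, 0.1114, 0.1142]
tcp_rot: [179.9, 0.0, 103.0]
wrist_force: [-1.0, -0.6, 12.7]
opening: 0.0003
grasp_force: 6.5
```

Call:
arm_command:
  series:
    - [0, 0, -0.03, 0]
    - [0.03, -0.015, -0.04, 0]
    - [0.075, -0.035, -0.04, 0]
    - [0.115, -0.05, -0.04, 0]
    - [0.122, -0.05, -0.04, 0]

```text
time: 7.9
ee_pos: [0.4417, 0.2212, 0.1525]
tcp_rot: [-179.9, -0.0, 103.2]
wrist_force: [0.0, 0.3, -0.4]
opening: 0.0001
grasp_force: 0.0
```

Call:
arm_command:
  series:
    - [0, 0, 0.01, 0]
    - [0, 0, 0.03, 0]
    - [0, 0, 0.055, 0]
    - [0, 0, 0.075, 0]
    - [0, 0, 0.079, 0]

```text
time: 8.4
ee_pos: [0.4434, 0.2171, 0.0704]
tcp_rot: [-179.7, 0.1, 102.9]
wrist_force: [-0.9, -0.6, 0.1]
opening: 0.0002
grasp_force: 0.0
```

Call:
arm_command:
  series:
    - [0, 0, 0, 0]
    - [-0.0015, 0, 0, 0]
    - [-0.003, 0, 0, 0]
    - [-0.0045, 0, 0, 0]
    - [-0.006, 0, 0, 0]

```text
time: 8.9
ee_pos: [0.4462, 0.2132, 0.0745]
tcp_rot: [180.0, -0.0, 103.0]
wrist_force: [-0.1, 0.1, 0.8]
opening: -0.0001
grasp_force: 0.0
```

```bash
python3 - <<'E'
from h import *
o=bot.get_obs();print(o['ee_pos'],o['wrist_force'],o['torque'])
c,K,T=cam('wrist');w=c['color'];s=cv2.resize(bot.camera('scene')['color'][130:270,190:370],None,fx=3,fy=3)
cv2.imwrite('pics/w2.png',w);cv2.imwrite('pics/s2.png',s)
E
```

```text
[0.44624823 0.21320418 0.07453526] [-0.11831285  0.12975765  0.82701385] [-0.02475181  0.02246476  0.02145957]
```

View pics/w2.png

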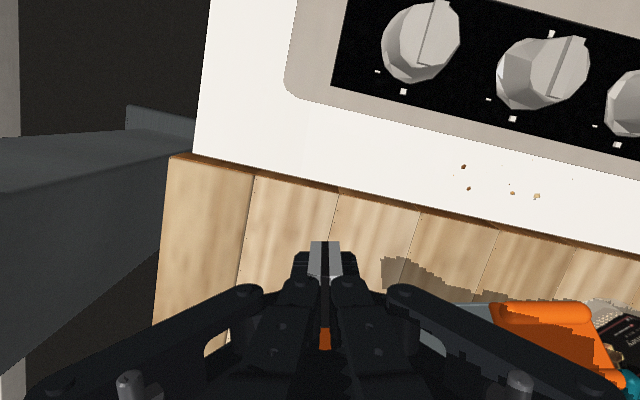

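The fingers are outside the near left clip, with orange just behind the tips at about (325,338), and there is no contact yet. I'll push it slowly.

Call:
arm_command:
  series:
    - [-0.0015, 0, 0, 0]
    - [-0.003, 0, 0, 0]
    - [-0.0045, 0, 0, 0]
    - [-0.006, 0, 0, 0]
    - [-0.007, 0, 0, 0]

```text
time: 9.5
ee_pos: [0.4471, 0.2073, 0.0737]
tcp_rot: [-180.0, -0.1, 103.1]
wrist_force: [-1.0, 6.9, -3.1]
opening: -0.0002
grasp_force: 3.4
```

Call:
arm_command:
  series:
    - [-0.001, 0, 0, 0]
    - [-0.002, 0, 0, 0]
    - [-0.003, 0, 0, 0]
    - [-0.004, 0, 0, 0]
    - [-0.004, 0, 0, 0]

```text
time: 10.0
ee_pos: [0.4482, 0.203, 0.0738]
tcp_rot: [-180.0, -0.1, 103.0]
wrist_force: [-1.0, 3.9, -2.4]
opening: 0.0001
grasp_force: 2.4
```

Call:
arm_command:
  series:
    - [-0.001, 0, 0, 0]
    - [-0.002, 0, 0, 0]
    - [-0.003, 0, 0, 0]
    - [-0.003, 0, 0, 0]
    - [-0.003, 0, 0, 0]

```text
time: 10.5
ee_pos: [0.4489, 0.2, 0.0739]
tcp_rot: [-180.0, -0.1, 103.0]
wrist_force: [-2.3, 6.4, -2.1]
opening: -0.0001
grasp_force: 3.3
```

Call:
arm_command:
  series:
    - [-0.0005, 0, 0, 0]
    - [-0.001, 0, 0, 0]
    - [-0.0015, 0, 0, 0]
    - [-0.0015, 0, 0, 0]
    - [-0.0015, 0, 0, 0]

```text
time: 11.0
ee_pos: [0.4491, 0.199, 0.0738]
tcp_rot: [-180.0, -0.1, 103.0]
wrist_force: [-2.4, 9.7, -3.7]
opening: -0.0003
grasp_force: 4.9
```

Call:
arm_command:
  series:
    - [-0.0005, 0, 0, 0]
    - [-0.001, 0, 0, 0]
    - [-0.0015, 0, 0, 0]
    - [-0.0015, 0, 0, 0]
    - [-0.0015, 0, 0, 0]

```text
time: 11.5
ee_pos: [0.4494, 0.1977, 0.0737]
tcp_rot: [-180.0, -0.1, 103.1]
wrist_force: [-2.1, 9.6, -3.9]
opening: -0.0
grasp_force: 5.3
```

Call:
arm_command:
  series:
    - [-0.0003, 0, 0, 0]
    - [-0.0006, 0, 0, 0]
    - [-0.001, 0, 0, 0]
    - [-0.001, 0, 0, 0]
    - [-0.001, 0, 0, 0]

```text
time: 12.0
ee_pos: [0.4497, 0.1963, 0.0738]
tcp_rot: [-180.0, -0.1, 103.0]
wrist_force: [-2.1, 8.1, -3.1]
opening: 0.0
grasp_force: 4.1
```

Call:
arm_command:
  series:
    - [-0.0003, 0, 0, 0]
    - [-0.0006, 0, 0, 0]
    - [-0.001, 0, 0, 0]
    - [-0.001, 0, 0, 0]
    - [-0.001, 0, 0, 0]

```text
time: 12.5
ee_pos: [0.4499, 0.1956, 0.0738]
tcp_rot: [-180.0, -0.1, 103.0]
wrist_force: [-2.9, 9.9, -2.5]
opening: 0.0001
grasp_force: 4.7
```

Call:
arm_command:
  series:
    - [-0.0002, 0, 0, 0]
    - [-0.0004, 0, 0, 0]
    - [-0.0006, 0, 0, 0]
    - [-0.0006, 0, 0, 0]
    - [-0.0006, 0, 0, 0]

```text
time: 13.0
ee_pos: [0.4499, 0.1954, 0.0738]
tcp_rot: [-180.0, -0.2, 103.1]
wrist_force: [-4.0, 12.0, -3.2]
opening: -0.0003
grasp_force: 6.2
```

Call:
arm_command:
  series:
    - [-0.0002, 0, 0, 0]
    - [-0.0004, 0, 0, 0]
    - [-0.0006, 0, 0, 0]
    - [-0.0006, 0, 0, 0]
    - [-0.0006, 0, 0, 0]

```text
time: 13.5
ee_pos: [0.4499, 0.1953, 0.0738]
tcp_rot: [-180.0, -0.2, 103.1]
wrist_force: [-3.7, 15.1, -4.0]
opening: -0.0001
grasp_force: 7.6
```

Call:
arm_command:
  series:
    - [0.012, 0, 0, 0]
    - [0.014, 0, -0.045, 0]
    - [0.0, 0.01, -0.08, 0]
    - [-0.04, 0.03, -0.08, 0]
    - [-0.085, 0.05, -0.08, 0]

```text
time: 14.0
ee_pos: [0.5197, 0.1217, 0.1559]
tcp_rot: [179.8, 0.1, 103.1]
wrist_force: [0.4, 1.0, -0.6]
opening: -0.0001
grasp_force: 0.0
```

Call:
arm_command:
  series:
    - [-0.045, 0.02, 0, 0]
    - [-0.09, 0.04, 0, 0]
    - [-0.125, 0.05, 0, 0]
    - [-0.134, 0.05, 0, 0]
    - [-0.134, 0.05, 0, 0]

```text
time: 14.5
ee_pos: [0.5973, 0.0012, 0.1536]
tcp_rot: [-179.9, 0.0, 102.9]
wrist_force: [-0.4, 0.8, -0.6]
opening: -0.0002
grasp_force: 0.0
```

```bash
python3 - <<'E'
from h import *
o=bot.get_obs();print(o['ee_pos'],o['wrist_force'],o['time'])
c,K,T=cam('wrist');cv2.imwrite('pics/w3.png',c['color']);np.savez('w3.npz',K=K,T=T)
E
```

```text
[0.59731342 0.00124651 0.1536181 ] [-0.3579903   0.84443029 -0.60179642] 14.5
```

View pics/w3.png

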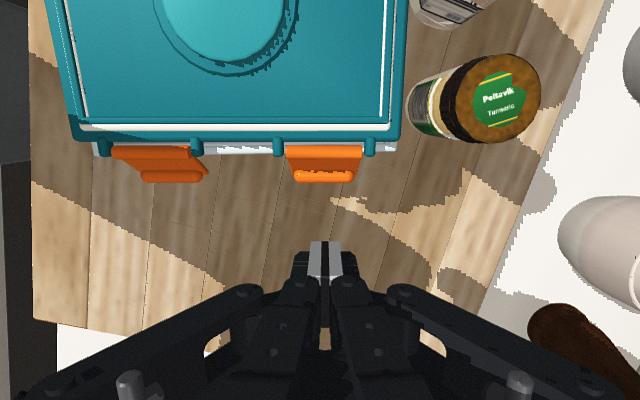

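Wrist view: the far right clip's bar at (325,176) lines up with the fingertips, and the spice jar at (490,98) is clear. Now I'll descend and push.

Call:
arm_command:
  series:
    - [0, 0, 0.015, 0]
    - [0, 0, 0.04, 0]
    - [0, 0, 0.065, 0]
    - [0, 0, 0.079, 0]
    - [0, 0, 0.08, 0]

```text
time: 15.05
ee_pos: [0.5956, 0.0037, 0.0715]
tcp_rot: [-179.8, -0.0, 103.1]
wrist_force: [-1.2, 0.1, 0.6]
opening: -0.0
grasp_force: 0.0
```

Call:
arm_command:
  series:
    - [0.002, 0, 0, 0]
    - [0.004, 0, 0, 0]
    - [0.006, 0, 0, 0]
    - [0.008, 0, 0, 0]
    - [0.0095, 0, 0, 0]

```text
time: 15.55
ee_pos: [0.5953, 0.0121, 0.0745]
tcp_rot: [180.0, 0.0, 103.0]
wrist_force: [0.7, 0.4, -1.1]
opening: -0.0001
grasp_force: 0.0
```

Call:
arm_command:
  series:
    - [0.0015, 0, 0, 0]
    - [0.003, 0, 0, 0]
    - [0.0045, 0, 0, 0]
    - [0.006, 0, 0, 0]
    - [0.007, 0, 0, 0]

```text
time: 16.05
ee_pos: [0.5935, 0.0178, 0.0736]
tcp_rot: [-180.0, 0.1, 103.0]
wrist_force: [0.9, -5.5, -3.1]
opening: -0.0002
grasp_force: 2.9
```

Call:
arm_command:
  series:
    - [0.001, 0, 0, 0]
    - [0.002, 0, 0, 0]
    - [0.003, 0, 0, 0]
    - [0.004, 0, 0, 0]
    - [0.004, 0, 0, 0]

```text
time: 16.55
ee_pos: [0.5925, 0.0224, 0.0738]
tcp_rot: [-180.0, 0.0, 103.0]
wrist_force: [1.3, -4.3, -2.6]
opening: 0.0
grasp_force: 2.1
```

Call:
arm_command:
  series:
    - [0.0007, 0, 0, 0]
    - [0.0014, 0, 0, 0]
    - [0.002, 0, 0, 0]
    - [0.0025, 0, 0, 0]
    - [0.0025, 0, 0, 0]

```text
time: 17.05
ee_pos: [0.5922, 0.0241, 0.0738]
tcp_rot: [-180.0, 0.1, 103.0]
wrist_force: [1.7, -9.1, -3.9]
opening: 0.0001
grasp_force: 4.6
```

Call:
arm_command:
  series:
    - [0.0005, 0, 0, 0]
    - [0.001, 0, 0, 0]
    - [0.0015, 0, 0, 0]
    - [0.0015, 0, 0, 0]
    - [0.0015, 0, 0, 0]

```text
time: 17.55
ee_pos: [0.5918, 0.0253, 0.0737]
tcp_rot: [-180.0, 0.1, 103.0]
wrist_force: [2.1, -9.1, -3.2]
opening: -0.0001
grasp_force: 5.1
```

Call:
arm_command:
  series:
    - [0.0003, 0, 0, 0]
    - [0.0006, 0, 0, 0]
    - [0.001, 0, 0, 0]
    - [0.001, 0, 0, 0]
    - [0.001, 0, 0, 0]

```text
time: 18.05
ee_pos: [0.5915, 0.0266, 0.0738]
tcp_rot: [-180.0, 0.1, 103.0]
wrist_force: [2.3, -8.9, -3.1]
opening: 0.0001
grasp_force: 4.4
```

Call:
arm_command:
  series:
    - [0.0003, 0, 0, 0]
    - [0.0006, 0, 0, 0]
    - [0.0008, 0, 0, 0]
    - [0.0008, 0, 0, 0]
    - [0.0008, 0, 0, 0]

```text
time: 18.55
ee_pos: [0.5913, 0.0277, 0.0738]
tcp_rot: [-180.0, 0.1, 103.0]
wrist_force: [2.0, -7.1, -2.5]
opening: 0.0001
grasp_force: 3.6
```

Call:
arm_command:
  series:
    - [0.0003, 0, 0, 0]
    - [0.0006, 0, 0, 0]
    - [0.001, 0, 0, 0]
    - [0.001, 0, 0, 0]
    - [0.001, 0, 0, 0]

```text
time: 19.05
ee_pos: [0.5913, 0.0279, 0.0738]
tcp_rot: [-180.0, 0.2, 102.9]
wrist_force: [2.4, -10.3, -3.1]
opening: -0.0001
grasp_force: 5.5
```

Call:
arm_command:
  series:
    - [0.0002, 0, 0, 0]
    - [0.0004, 0, 0, 0]
    - [0.0006, 0, 0, 0]
    - [0.0006, 0, 0, 0]
    - [0.0006, 0, 0, 0]

```text
time: 19.55
ee_pos: [0.5912, 0.028, 0.0738]
tcp_rot: [-180.0, 0.2, 102.9]
wrist_force: [3.1, -13.0, -3.6]
opening: -0.0002
grasp_force: 6.8
```

Call:
arm_command:
  series:
    - [0.0002, 0, 0, 0]
    - [0.0004, 0, 0, 0]
    - [0.0004, 0, 0, 0]
    - [0.0004, 0, 0, 0]
    - [0.0004, 0, 0, 0]

```text
time: 20.05
ee_pos: [0.5912, 0.0281, 0.0738]
tcp_rot: [-180.0, 0.2, 102.9]
wrist_force: [3.9, -14.7, -4.6]
opening: -0.0
grasp_force: 7.5
```

Call:
arm_command:
  series:
    - [-0.012, 0, 0, 0]
    - [-0.028, -0.01, 0, 0]
    - [-0.028, -0.05, 0, 0]
    - [-0.028, -0.09, 0, 0]
    - [-0.028, -0.1, 0, 0]

```text
time: 20.55
ee_pos: [0.4968, -0.0197, 0.074]
tcp_rot: [-179.9, -0.1, 103.0]
wrist_force: [0.6, -0.1, 0.2]
opening: -0.0002
grasp_force: 0.0
```

Call:
arm_command:
  series:
    - [0, 0, 0, 0]
    - [0.002, 0, 0, 0]
    - [0.004, 0, 0, 0]
    - [0.006, 0, 0, 0]
    - [0.0075, 0, 0, 0]

```text
time: 21.05
ee_pos: [0.4984, -0.0118, 0.0737]
tcp_rot: [-180.0, -0.0, 103.0]
wrist_force: [0.6, 0.3, -0.2]
opening: -0.0001
grasp_force: 0.0
```

Call:
arm_command:
  series:
    - [0.0015, 0, 0, 0]
    - [0.003, 0, 0, 0]
    - [0.0045, 0, 0, 0]
    - [0.006, 0, 0, 0]
    - [0.0075, 0, 0, 0]

```text
time: 21.55
ee_pos: [0.4964, -0.0058, 0.0738]
tcp_rot: [-180.0, 0.1, 103.0]
wrist_force: [1.4, -6.6, -2.2]
opening: 0.0002
grasp_force: 3.3
```

Call:
arm_command:
  series:
    - [0.001, 0, 0, 0]
    - [0.002, 0, 0, 0]
    - [0.003, 0, 0, 0]
    - [0.004, 0, 0, 0]
    - [0.004, 0, 0, 0]

```text
time: 22.05
ee_pos: [0.4954, -0.0015, 0.0738]
tcp_rot: [-180.0, 0.1, 103.0]
wrist_force: [0.8, -4.5, -1.7]
opening: -0.0003
grasp_force: 2.3
```

Call:
arm_command:
  series:
    - [0.0007, 0, 0, 0]
    - [0.0014, 0, 0, 0]
    - [0.002, 0, 0, 0]
    - [0.0025, 0, 0, 0]
    - [0.0025, 0, 0, 0]

```text
time: 22.55
ee_pos: [0.4949, 0.001, 0.0739]
tcp_rot: [-180.0, 0.1, 103.0]
wrist_force: [0.8, -5.6, -2.2]
opening: 0.0002
grasp_force: 3.4
```

Call:
arm_command:
  series:
    - [0.0005, 0, 0, 0]
    - [0.001, 0, 0, 0]
    - [0.0015, 0, 0, 0]
    - [0.0015, 0, 0, 0]
    - [0.0015, 0, 0, 0]

```text
time: 23.05
ee_pos: [0.4946, 0.002, 0.0738]
tcp_rot: [-180.0, 0.1, 103.0]
wrist_force: [3.3, -9.6, -3.6]
opening: -0.0
grasp_force: 4.9
```

Call:
arm_command:
  series:
    - [0.0005, 0, 0, 0]
    - [0.001, 0, 0, 0]
    - [0.0015, 0, 0, 0]
    - [0.0015, 0, 0, 0]
    - [0.0015, 0, 0, 0]

```text
time: 23.55
ee_pos: [0.4943, 0.0035, 0.0738]
tcp_rot: [-180.0, 0.1, 103.0]
wrist_force: [1.6, -9.4, -3.2]
opening: 0.0003
grasp_force: 4.8
```

Call:
arm_command:
  series:
    - [0.0003, 0, 0, 0]
    - [0.0006, 0, 0, 0]
    - [0.001, 0, 0, 0]
    - [0.001, 0, 0, 0]
    - [0.001, 0, 0, 0]

```text
time: 24.05
ee_pos: [0.494, 0.0047, 0.0738]
tcp_rot: [-180.0, 0.1, 103.0]
wrist_force: [1.8, -8.7, -2.8]
opening: -0.0003
grasp_force: 4.1
```

Call:
arm_command:
  series:
    - [0.0003, 0, 0, 0]
    - [0.0006, 0, 0, 0]
    - [0.0008, 0, 0, 0]
    - [0.0008, 0, 0, 0]
    - [0.0008, 0, 0, 0]

```text
time: 24.55
ee_pos: [0.4938, 0.0055, 0.0739]
tcp_rot: [-180.0, 0.1, 103.0]
wrist_force: [1.6, -7.4, -3.5]
opening: -0.0001
grasp_force: 4.0
```

Call:
arm_command:
  series:
    - [0.0003, 0, 0, 0]
    - [0.0006, 0, 0, 0]
    - [0.0008, 0, 0, 0]
    - [0.0008, 0, 0, 0]
    - [0.0008, 0, 0, 0]

```text
time: 25.05
ee_pos: [0.4938, 0.0057, 0.0739]
tcp_rot: [-180.0, 0.2, 103.0]
wrist_force: [2.0, -11.4, -2.6]
opening: 0.0001
grasp_force: 5.9
```

Call:
arm_command:
  series:
    - [0.0002, 0, 0, 0]
    - [0.0004, 0, 0, 0]
    - [0.0006, 0, 0, 0]
    - [0.0006, 0, 0, 0]
    - [0.0006, 0, 0, 0]

```text
time: 25.55
ee_pos: [0.4938, 0.0058, 0.0739]
tcp_rot: [-180.0, 0.2, 102.9]
wrist_force: [3.0, -14.1, -3.6]
opening: -0.0001
grasp_force: 7.3
```

Call:
arm_command:
  series:
    - [0.0002, 0, 0, 0]
    - [-0.012, 0, 0, 0]
    - [-0.014, 0, -0.045, 0]
    - [0, 0.01, -0.08, 0]
    - [0.04, 0.03, -0.08, 0]

```text
time: 26.05
ee_pos: [0.5158, 0.0523, 0.1596]
tcp_rot: [179.6, 0.0, 102.8]
wrist_force: [1.1, -0.8, -0.0]
opening: -0.0
grasp_force: 0.0
```

Call:
arm_command:
  series:
    - [0.045, 0.02, 0, 0]
    - [0.09, 0.04, 0, 0]
    - [0.135, 0.06, 0, 0]
    - [0.165, 0.07, 0, 0]
    - [0.176, 0.07, 0, 0]

```text
time: 26.55
ee_pos: [0.5421, 0.2437, 0.1534]
tcp_rot: [-180.0, -0.1, 103.2]
wrist_force: [-1.0, 0.4, -0.5]
opening: 0.0001
grasp_force: 0.0
```

Call:
arm_command:
  series:
    - [0, 0, 0.005, 0]
    - [0, 0, 0.03, 0]
    - [0, 0, 0.055, 0]
    - [0, 0, 0.075, 0]
    - [0, 0, 0.08, 0]

```text
time: 27.05
ee_pos: [0.5411, 0.2384, 0.0715]
tcp_rot: [-179.8, 0.0, 102.9]
wrist_force: [0.5, 0.2, -0.8]
opening: -0.0002
grasp_force: 0.0
```

Call:
arm_command:
  series:
    - [0, 0, 0, 0]
    - [-0.002, 0, 0, 0]
    - [-0.004, 0, 0, 0]
    - [-0.006, 0, 0, 0]
    - [-0.0075, 0, 0, 0]

```text
time: 27.55
ee_pos: [0.5443, 0.233, 0.0746]
tcp_rot: [180.0, -0.0, 103.0]
wrist_force: [-0.2, 0.2, -0.3]
opening: -0.0004
grasp_force: 0.7
```

Call:
arm_command:
  series:
    - [-0.0015, 0, 0, 0]
    - [-0.003, 0, 0, 0]
    - [-0.0045, 0, 0, 0]
    - [-0.006, 0, 0, 0]
    - [-0.007, 0, 0, 0]

```text
time: 28.05
ee_pos: [0.5451, 0.2272, 0.0737]
tcp_rot: [-180.0, -0.1, 103.1]
wrist_force: [-1.6, 5.7, -2.1]
opening: -0.0
grasp_force: 2.8
```

Call:
arm_command:
  series:
    - [-0.001, 0, 0, 0]
    - [-0.002, 0, 0, 0]
    - [-0.003, 0, 0, 0]
    - [-0.004, 0, 0, 0]
    - [-0.004, 0, 0, 0]

```text
time: 28.55
ee_pos: [0.5463, 0.2227, 0.0739]
tcp_rot: [-180.0, -0.0, 103.0]
wrist_force: [-1.1, 4.1, -2.1]
opening: 0.0003
grasp_force: 2.7
```

Call:
arm_command:
  series:
    - [-0.0007, 0, 0, 0]
    - [-0.0014, 0, 0, 0]
    - [-0.002, 0, 0, 0]
    - [-0.0025, 0, 0, 0]
    - [-0.0025, 0, 0, 0]

```text
time: 29.05
ee_pos: [0.5466, 0.221, 0.0737]
tcp_rot: [-180.0, -0.1, 103.1]
wrist_force: [-2.2, 9.6, -3.3]
opening: -0.0001
grasp_force: 4.8
```

Call:
arm_command:
  series:
    - [-0.0005, 0, 0, 0]
    - [-0.001, 0, 0, 0]
    - [-0.0015, 0, 0, 0]
    - [-0.0015, 0, 0, 0]
    - [-0.0015, 0, 0, 0]

```text
time: 29.55
ee_pos: [0.5469, 0.2196, 0.0737]
tcp_rot: [-180.0, -0.1, 103.1]
wrist_force: [-1.2, 9.4, -4.4]
opening: -0.0003
grasp_force: 4.9
```

Call:
arm_command:
  series:
    - [-0.0003, 0, 0, 0]
    - [-0.0006, 0, 0, 0]
    - [-0.001, 0, 0, 0]
    - [-0.001, 0, 0, 0]
    - [-0.001, 0, 0, 0]

```text
time: 30.05
ee_pos: [0.5472, 0.2183, 0.0737]
tcp_rot: [-180.0, -0.1, 103.0]
wrist_force: [-2.5, 7.1, -3.0]
opening: 0.0001
grasp_force: 3.9
```

Call:
arm_command:
  series:
    - [-0.0003, 0, 0, 0]
    - [-0.0006, 0, 0, 0]
    - [-0.0008, 0, 0, 0]
    - [-0.0008, 0, 0, 0]
    - [-0.0008, 0, 0, 0]

```text
time: 30.55
ee_pos: [0.5473, 0.2179, 0.0738]
tcp_rot: [-180.0, -0.1, 103.1]
wrist_force: [-1.7, 10.3, -3.1]
opening: -0.0001
grasp_force: 5.0
```

Call:
arm_command:
  series:
    - [-0.0002, 0, 0, 0]
    - [-0.0004, 0, 0, 0]
    - [-0.0006, 0, 0, 0]
    - [-0.0006, 0, 0, 0]
    - [-0.0006, 0, 0, 0]

```text
time: 31.05
ee_pos: [0.5474, 0.2178, 0.0737]
tcp_rot: [-180.0, -0.2, 103.1]
wrist_force: [-3.5, 12.5, -3.7]
opening: 0.0002
grasp_force: 6.1
```

Call:
arm_command:
  series:
    - [-0.0002, 0, 0, 0]
    - [-0.0004, 0, 0, 0]
    - [-0.0005, 0, 0, 0]
    - [-0.0005, 0, 0, 0]
    - [-0.0005, 0, 0, 0]

```text
time: 31.55
ee_pos: [0.5474, 0.2177, 0.0737]
tcp_rot: [-180.0, -0.2, 103.1]
wrist_force: [-2.6, 14.1, -3.2]
opening: -0.0
grasp_force: 7.2
```

Call:
arm_command:
  series:
    - [0.012, 0, 0, 0]
    - [0.014, 0, -0.045, 0]
    - [0, -0.01, -0.09, 0]
    - [-0.04, -0.03, -0.13, 0]
    - [-0.08, -0.05, -0.17, 0]

```text
time: 32.05
ee_pos: [0.5204, 0.1401, 0.2325]
tcp_rot: [179.9, 0.1, 103.1]
wrist_force: [1.2, -0.6, 0.4]
opening: 0.0002
grasp_force: 0.0
```

Call:
arm_command:
  series:
    - [-0.04, 0, -0.01, 0]
    - [-0.08, 0, -0.02, 0]
    - [-0.115, 0, -0.03, 0]
    - [-0.115, 0, -0.03, 0]
    - [-0.115, 0, -0.03, 0]

```text
time: 32.55
ee_pos: [0.5468, 0.0281, 0.2609]
tcp_rot: [180.0, 0.0, 102.9]
wrist_force: [-0.4, 0.5, 0.1]
opening: 0.0003
grasp_force: 0.0
```

```bash
python3 - <<'E'
from h import *
c,K,T=cam('wrist');cv2.imwrite('pics/w4.png',c['color'])
t=bot.camera('top')['color'];cv2.imwrite('pics/t4.png',cv2.resize(t[150:290,200:320],None,fx=4,fy=4,interpolation=cv2.INTER_CUBIC))
o=bot.get_obs();print(o['ee_pos'],o['wrist_force'],o['time'])
E
```

```text
[0.54649164 0.02939969 0.26039875] [-0.78183222  0.36616483  0.0707013 ] 32.65
```

View pics/w4.png

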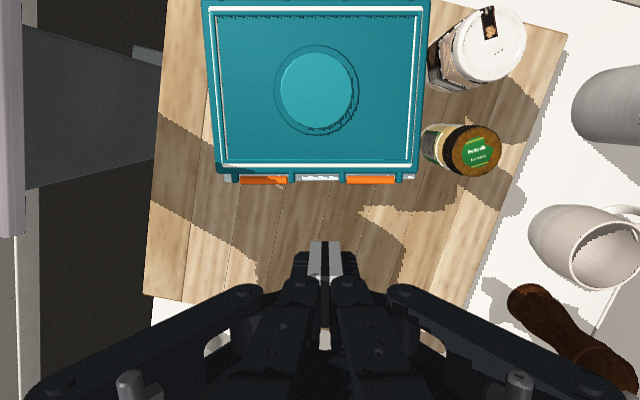

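The right clips, at (263,180) and (370,179), hang equally flush, and the jars are standing. All four clips met a hard stop at 14.4 to 15.5 N (horizontal), in matching positions. Handing in now.

```bash
python3 -c "
from workcell import bot
print(bot.job_done())"
```

```text
the job is handed in; nothing more can be done
None
```

I pressed the lid home first, then shut the clips in the order near left, far right, near right, far left. Each went to its hard stop at about 15 N with no reading above 16 N, the last picture shows both jars standing (the salt shaker was out of view), and the job is handed in at about 33 s with no verdict returned.

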